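# Check the vacuum pump's oil with its dipstick

### The arm

A 6-joint arm with a two-finger parallel gripper is mounted at the origin on the work surface. World frame = base frame: x ahead of the robot, y to its left, z up, the work surface at z = 0. Lengths are in m, angles in rad, forces in N, time in s.
With the tool pointing down it reaches from about 0.325 to 0.9 m from the base axis. Payload 3.5 kg.
Tool frame: the origin (TCP) lies midway between the tips of the shut fingers; the grasp point (between the pads) lies 19 mm behind it; z points along the fingers, y is the line along which they close (so a half turn about z gives the same grasp; the last joint's range is limited). The gripper opens to 85 mm and grips with 20 to 120 N. Pads are 22 mm wide; open, the fingers measure 114 mm over their backs; the gripper's body (76 mm by 85 mm) begins 54 mm behind the grasp point. The pads swing forward as they close: fully open they stand 13 mm farther back than shut.
Start: joints at [1.002, 0.276, -0.026, 1.268, 0, 1.467], TCP at [0.281, 0.558, 0.207] pointing down, gripper open.
Joint ranges: [-3.12, 3.12], [-0.85, 1.88], [-1.08, 1.24], [-1.95, 2.15], [-1.57, 1.53], [-3.14, 3.14]. Speed limits (rad/s): [2.57, 2.57, 3.14, 3.14, 3.14, 3.14].

### API

Orientations are given as a rotation vector (axis times angle).
In Python, from plant import bot, vision gives the robot as it stands (bot), with the cameras (vision).
- The arm moves only by the tool nudge_tcp, called after "Call:" as a command line: name --pt "numbers of a row" for each row, then --argument value for the rest. Schema: {"type":"object","properties":{"deltas":{"type":"array","items":{"type":"array","items":{"type":"number"},"minItems":7,"maxItems":7},"minItems":1,"maxItems":10},"squeeze":{"type":"number"},"only":{"type":"string"},"quiet":{"type":"boolean"},"lines":{"type":"string"}},"required":["deltas"],"additionalProperties":false}. deltas is a list of rows, 1 to 10 of them, each of 7 numbers: a rotation vector rx, ry, rz in a scale on which 1.0 is pi rad, then dx, dy, dz in normalised numbers (1 is 0.6 m), then the finger opening in m; each row is the pose to reach, as a shift and turn from the pose commanded when the call began, along the tool's axes at that moment; what a row does not reach only later rows make up. A row lasts 1/12 s, in which the tool goes at most 0.0417 m and 0.125 rad, less where a joint would pass 70% of its speed; a pose out of reach is approached as far as the arm can. The fingers move at their own pace and stop on an object; squeeze is the grip in N (left out, the last holds). Time passes only in rows, so rows that do not move let the fingers close. The tool returns the time, the measured TCP pose, the force, the opening and the grip force at its end. only (a regular expression) keeps the lines of the reply that match it, lines (a string "A,B") keeps lines A to B, and quiet returns only ok. No shift or turn number may pass 1 either way. Input that does not fit is refused with a message, and nothing moves.
- bot.get_state(): the state, without advancing time (a new reading comes with each control period).
- vision.camera(name): name is "side" or "top"; returns a dict with "pixels" (480x640x3 uint8, red, green, blue), "range_z" (480x640 float32, m along the optical axis (not along the pixel's ray), 0 where there is no reading), "fovy" (degrees; the focal length in pixels is half the picture's height over the tangent of half this angle, whatever the lens; pixels are square), "cx", "cy" (the principal point, pixels), "R" (3x3) and "t" (3): a world point X has camera coordinates R X + t. Camera axes: x right, y down, z forward; pixel columns grow to the right and rows downward; lengths in m; the calibration is good to about 2 mm. A picture is of the moment at which its call begins.
- bot.hand_in(): hands the job in; it is judged then, once.
The state is a dict: "t": time; "qpos": joint angles; "joint_vel": joint speeds; "effort": joint torques, N m; "position": TCP position; "eef_rot": TCP orientation; "wrist_force": force on the tool from outside, world axes, zero at the start; "torque": the same for the moment, N m; "width": finger opening in m; "grip_force": force on a finger pad.
Only numpy, scipy, OpenCV 4.12 (cv2) and the standard library are available. Lean on these libraries where they do the work, as an engineer would, in place of code of your own. Each camera call takes 0.05 s, during which the arm holds its last target. There are 200 camera calls.

### The job

Check the oil of the small vacuum pump: take the dipstick by its handle from the bench rest, slide it into the pump's slanted guide tube until its collar stops on the tube's rim, keep it there for about half a second, then draw it right out. Present it for reading: hold it level, marked face up, with the tip a few centimetres above the middle of the white tile, and finish while still holding it there, still and touching nothing but the gripper. Do not disturb the stain jar, the wipes box or the slide box.

Things in the scene. Friction and masses are not known exactly. Their poses are not given: they have to be found in the camera images.
- dipstick: Loose, 150 g. Origin: middle of the handle, on the axis; x to the tip, z out of the marked face. Along x (mm): 12 square stub -58 to -40; black handle to +40, 22 wide (y), 24 high; neck to 66; steel collar dia. 36 to 74; rod dia. 10 to 139; flat blade 10 wide, 6 thick, dark lines on top, to 184 (tip). Starts level in the rest, marks up, axis 60 mm above the surface, tip about towards the robot.
- tip (a point): The dipstick's tip, the end of the blade: 184 mm from the dipstick's origin along its +x.
- collar_face (a point): Middle of the collar's face that looks towards the tip: 74 mm from the dipstick's origin along its +x. It stops on the tube's rim.
- rest: Fixed aluminium rest under the dipstick. Origin on the work surface under the handle, its -x towards the tip. Base 60 mm wide, 8 high, x -142 to +72 mm; forks 31 mm wide, 8 thick, at x +49 (under the stub) and -115 mm (under the rod), slots 15 mm wide, open upward, tops 68 mm above the surface. The dipstick lifts straight out.
- pump: Fixed small vacuum pump. Origin on the work surface under its oil case, x towards its front (roughly away from the robot), z up. Grey oil case 120 x 110 mm, 140 mm high, with a 24 mm wide inlet stub on its top reaching 157 mm; finned motor behind it along -x to x = -190 mm, up to 142 mm high.
- tube: Mouth of the pump's fixed steel guide tube. Origin: centre of the rim, 88 mm ahead of the pump's origin, 130 mm above the surface. z points out of the mouth, away from the pump's front, rising 40 degrees from level. Rim dia. 36 mm; mouth narrows from 26 to a 17 mm bore in 12 mm; 125 mm deep, empty: the dipstick enters freely until the collar meets the rim. Seated, its x is the tube's -z.
- tile: Fixed square white tile, 110 x 110 mm, top 8 mm above the work surface, on a thin rubber mat 122 mm square. This origin lies on the work surface 120 mm from the tile's middle, the tile being on its -x side.
- tile_mid (a point): Middle of the white tile's top face.
- stain_jar: Loose closed jar, dia. 52 mm, 85 mm high, origin at the middle of its underside. Leave it alone.
- wipes_box: Loose carton of wipes, 120 x 220 mm, 85 mm high (125 with the sheet that shows), origin at the middle of its underside. Leave it alone.
- slide_box: Loose flat box for slides, 90 x 180 mm, 34 mm high, origin at the middle of its underside. Leave it alone.

How it is judged:
On the way, in this order (a step that is already met when the one before it is completed fails the run):
1. the dipstick is fully in the guide tube, its collar on the rim (z of collar_face in the frame of tube below 0.003 m and distance between collar_face and tube below 0.007 m and angle between the x axis of dipstick and the z axis of tube, either way round below 0.12 rad and z of tip in the frame of tube below -0.09 m), for 0.3 s.
2. the dipstick is drawn right out of the tube, held by the fingers (z of tip in the frame of tube above 0.005 m and contact force between dipstick and the fingers above 1 N), for 0.1 s.
At the end, for the whole second after the job is handed in: Held by the fingers alone (over 1 N) and still, marked face up and level within 0.15 rad; tip within 35 mm sideways of the tile's middle, 25 to 130 mm above the work surface; touching no other listed thing; jar, wipes box and slide box within 20 mm of their starts (contact force between dipstick and the fingers above 1 N and angle between dipstick's own z axis and vertical below 0.15 rad and horizontal distance between tip and tile_mid below 0.035 m and height (world z) of tip between 0.025 and 0.13 m and linear speed of dipstick below 0.02 m/s and angular speed of dipstick below 0.15 rad/s and contact force between dipstick and pump below 0.1 N and contact force between dipstick and rest below 0.1 N and contact force between dipstick and tile below 0.1 N and distance of each of stain_jar, wipes_box, slide_box from where it was at the start of the episode below 0.02 m and contact force between dipstick and stain_jar below 0.1 N and contact force between dipstick and wipes_box below 0.1 N and contact force between dipstick and slide_box below 0.1 N); the arm keeps its last pose, push and grip.
It fails at once if the stain jar, wipes box or slide box was disturbed (distance of any of stain_jar, wipes_box, slide_box from where it was at the start of the episode above 0.02 m).
It also fails if it takes over 54 s, if anything falls off the work surface, if the arm or the gripper's body presses on something with over 40 N, if the wrist force passes 120 N, or if a joint passes its speed limit or range.

## Working session

There is one attempt and no reset: what is moved stays moved. The work goes in short steps, Python scripts to look and compute and a tool call to move; the robot and the scene stay as the last step left them, time stands still between calls to the robot, and variables do not carry over. Pictures are saved under pics/ and viewed, at most 12 in all, crops included, and the job is handed in when it is done.

```bash
ls; mkdir -p pics
```

Run:
```python
from plant import bot, vision
import cv2,numpy as np
s=bot.get_state();print({k:np.round(v,3).tolist() for k,v in s.items()})
for n in("top","side"):
    c=vision.camera(n);cv2.imwrite(f"pics/{n}0.png",c["pixels"][:,:,::-1]);np.savez(f"{n}0.npz",**c)
    print(n,c["fovy"],c["cx"],c["cy"],np.round(c["R"],3).tolist(),np.round(c["t"],3), (-c["R"].T@c["t"]).round(3))
```

```text
pics
plant.py
{'t': 0.0, 'qpos': [1.002, 0.277, -0.028, 1.268, 0.0, 1.467], 'joint_vel': [-0.0, -0.0, 0.001, -0.0, -0.0, -0.0], 'effort': [0.0, -44.551, 29.52, 0.016, -0.0, -0.0], 'position': [0.28, 0.558, 0.206], 'eef_rot': [-0.725, -3.056, 0.003], 'wrist_force': [0.111, -0.113, -0.777], 'torque': [-0.032, -0.013, -0.01], 'grip_force': 0.0, 'width': 0.085}
top 46.19478685905351 316.210266690921 238.8815759639078 [[0.006, -1.0, 0.005], [-0.996, -0.006, -0.091], [0.091, -0.005, -0.996]] [-0.     0.567  1.401] [0.437 0.01  1.447]
side 51.28793574490999 321.969769498851 243.05924641015466 [[0.707, -0.707, -0.005], [-0.38, -0.374, -0.846], [0.596, 0.6, -0.533]] [-0.386  0.302  0.948] [-0.178 -0.729  0.759]
```

View pics/top0.png

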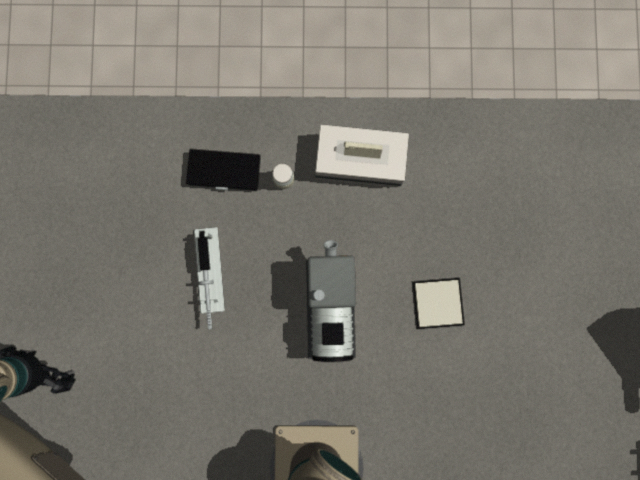

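View pics/side0.png

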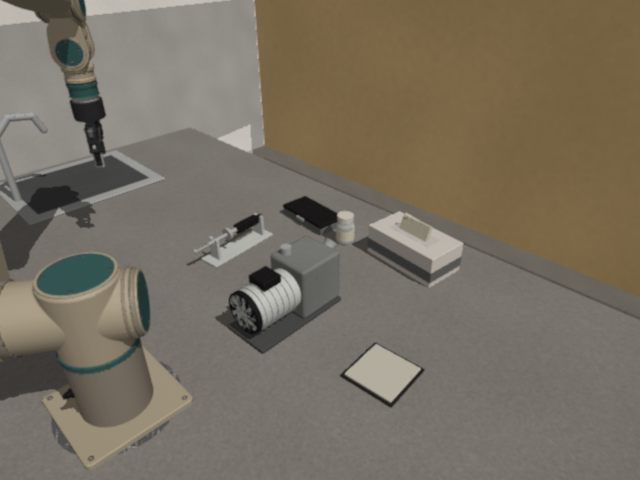

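The top view shows the dipstick handle at about (203,250) with its tip at (211,328). The pump case is at (331,280), the tube rim near (331,244) and the tile at (438,303). The side view shows the same layout, with the tube mouth mostly hidden behind the case at about (328,243). Next I measure these with masks and depth, and crop the tube and dipstick.

Create h.py:
```python
import numpy as np,cv2
def load(n): return dict(np.load(n+".npz"))
def f(c): return 240/np.tan(np.radians(float(c["fovy"])/2))
def ray(c,uv,z):
    uv=np.atleast_2d(uv).astype(float);F=f(c)
    d=np.c_[(uv[:,0]-c["cx"])/F,(uv[:,1]-c["cy"])/F,np.ones(len(uv))]@c["R"]
    o=-c["R"].T@c["t"];return o+d*((z-o[2])/d[:,2])[:,None]
def cloud(c):
    v,u=np.mgrid[:480,:640];F=f(c);r=c["range_z"]
    P=np.dstack([(u-c["cx"])/F*r,(v-c["cy"])/F*r,r])
    return (P-c["t"])@c["R"]
def proj(c,X):
    q=np.atleast_2d(X)@c["R"].T+c["t"];return np.c_[q[:,0]/q[:,2]*f(c)+c["cx"],q[:,1]/q[:,2]*f(c)+c["cy"]]
```

Run:
```python
from h import *
c=load("top0");im=c["pixels"].astype(int);P=cloud(c);g=im.sum(2)/3;h=cv2.cvtColor(c["pixels"],cv2.COLOR_RGB2HSV)
def box(n,m,roi,z):
    x0,y0,x1,y1=roi;k=np.zeros_like(m,np.uint8);k[y0:y1,x0:x1]=m[y0:y1,x0:x1]
    cs,_=cv2.findContours(k,0,cv2.CHAIN_APPROX_NONE);q=max(cs,key=cv2.contourArea)
    w=ray(c,q[:,0],z)[:,:2].astype(np.float32);r=cv2.minAreaRect(w);b=cv2.boxPoints(r)
    print(n,np.round(r[0],4),np.round(r[1],4),round(r[2],2),b.round(3).tolist(),"medz",np.median(P[...,2][k>0]).round(4))
box("handle",g<30,(185,225,215,275),.066)
box("base",g>140,(185,215,235,320),.008)
box("tile",g>150,(400,265,475,340),.008)
box("case",(abs(P[...,2]-.14)<.012)&(g<125)&(g>60),(300,245,365,305),.14)
box("caseG",(g<120)&(g>85),(300,250,365,308),.14)
box("wipes",g>150,(300,115,420,190),.085)
z=P[...,2]
print((z[225:262:2,318:346:2]*1000).round().astype(int))
for n,(x0,y0,x1,y1) in {"t":(290,225,370,315),"d":(180,220,240,335)}.items():
    cv2.imwrite(f"pics/crop_{n}.png",cv2.resize(c["pixels"][y0:y1,x0:x1,::-1],None,fx=5,fy=5,interpolation=2))
a=cv2.resize(c["pixels"][220:340,170:370,::-1],None,fx=4,fy=4,interpolation=2)
s=load("side0")["pixels"];b=cv2.resize(s[170:350,190:390,::-1],None,fx=4,fy=4,interpolation=2)
cv2.imwrite("pics/cropA.png",a);cv2.imwrite("pics/cropB.png",b[:600])
```

```text
handle [0.533  0.2818] [0.0913 0.0205] 5.8 [[0.4869999885559082, 0.28700000047683716], [0.48899999260902405, 0.2669999897480011], [0.5789999961853027, 0.2759999930858612], [0.5770000219345093, 0.296999990940094]] medz 0.0719
base [0.482  0.2754] [0.2275 0.0593] 6.08 [[0.3659999966621399, 0.2930000126361847], [0.3720000088214874, 0.23399999737739563], [0.5979999899864197, 0.257999986410141], [0.5920000076293945, 0.31700000166893005]] medz 0.0086
tile [ 0.4077 -0.309 ] [0.1084 0.1081] 5.07 [[0.3490000069141388, -0.25999999046325684], [0.3580000102519989, -0.36800000071525574], [0.4659999907016754, -0.3580000102519989], [0.4569999873638153, -0.25]] medz 0.0078
case [ 0.4739 -0.0321] [0.1366 0.109 ] 0.36 [[0.4050000011920929, 0.02199999988079071], [0.4059999883174896, -0.08699999749660492], [0.5429999828338623, -0.0860000029206276], [0.5419999957084656, 0.023000000044703484]] medz 0.1394
caseG [ 0.4648 -0.0452] [0.1318 0.1257] 0.33 [[0.39899998903274536, 0.017000000923871994], [0.39899998903274536, -0.1080000028014183], [0.531000018119812, -0.1080000028014183], [0.5299999713897705, 0.017
[... 952 characters left out ...]
9  119  121  123  126    0    3    1    2]
 [   0    0   -1  133  127  121  113  111  117  135   -2    0   -5    1]
 [  -3   -9    2   -2  139  140  143  141  142  138   -2   -2    2    2]
 [  -2   -1    3   -1  133  135  137  141  135  123    1    0   -1   -3]
 [   0   -2   -2    0  123  125  134  131  128  119   -5    0    0    0]
 [  -5    2    0   -3  121  125  130  131  125  116    0   -4    0    1]
 [  -3    2   -4    0  119  121  128  121  123  111    0   66   61   62]
 [ 139  138  134  139  142  143  136  138  142  140  137  140  136  147]
 [ 143  137  138  136  142  140  141  140  141  142  139  144  139  137]
 [ 137  134  141  135  138  141  143  140  142  139  138  143  138  141]]
```

View pics/cropA.png

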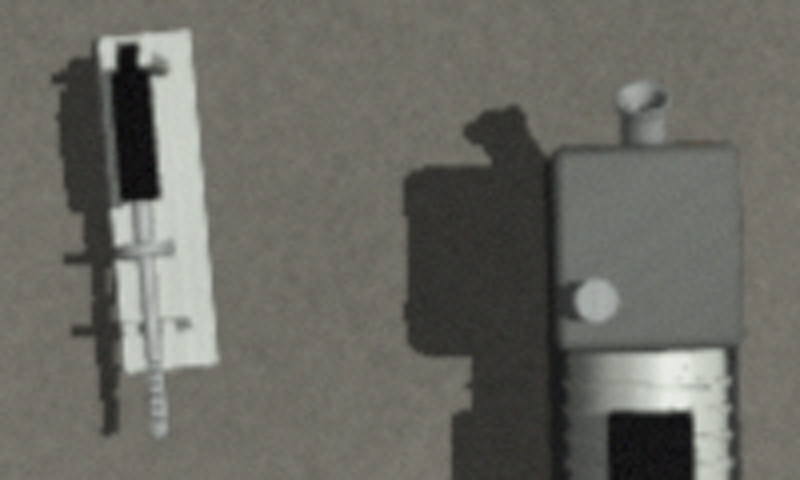

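View pics/cropB.png

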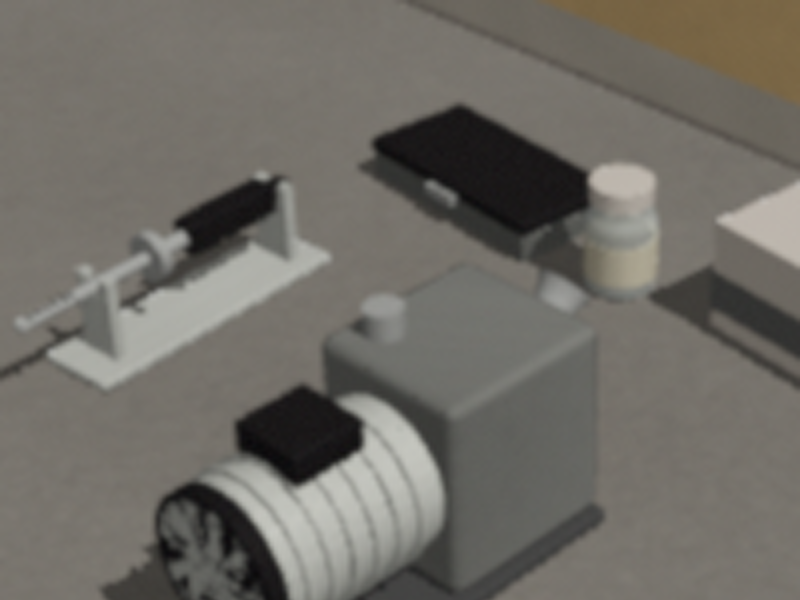

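The crops show the dipstick stub, handle and tip at (128,50), (135,120) and (158,437) in crop A. The tube rim is centred at about (641,97) in crop A, and the jar stands just ahead and to the left of it. Now the finer estimates.

Run:
```python
from h import *
c=load("top0");s=load("side0");g=c["pixels"].mean(2);P=cloud(c);z=P[...,2]
A=lambda u,v:np.array([[170+u/4-.375,220+v/4-.375]])
print("tip",ray(c,A(158,438),.063),"handle front",ray(c,A(140,201),.072),"rim",ray(c,A(641,97),.13))
# dipstick axis from depth 45..80mm
m=np.zeros(z.shape,bool);m[222:335,190:222]=1;m&=(z>.058)&(z<.09)
Q=P[m][:,:2];print(len(Q))
vx,vy,x0,y0=cv2.fitLine(Q.astype(np.float32),cv2.DIST_HUBER,0,.01,.01).ravel();d=np.array([vx,vy]);a=(Q-[x0,y0])@d
print("axis",d,np.degrees(np.arctan2(vy,vx)),"ends",[x0,y0]+d*a.min(),[x0,y0]+d*a.max())
b=m&(g<30);H=ray(c,np.argwhere(b)[:,::-1],.072);print("black",H.mean(0),H.min(0),H.max(0))
n=-np.array([-d[1],d[0]]);print("lateral offset of black centre",(H[:,:2].mean(0)-[x0,y0])@n)
# case side edges (subpixel by gradient) rows 262-300
gg=cv2.GaussianBlur(g,(3,3),0);gx=np.abs(np.diff(gg,axis=1));gy=np.abs(np.diff(gg,axis=0))
def pk(w,o):
    return o+.5+(w*np.arange(len(w))).sum()/w.sum()
R=[(pk(gx[r,350:358],350),r) for r in range(262,300)];L=[(pk(gx[r,305:312],305),r) for r in range(262,300)]
F=[(u,pk(gy[252:260,u],252)) for u in list(range(314,322))+list(range(342,350))]
for n_,q in(("R",R),("L",L),("F",F)):
    w=ray(c,np.array(q),.14)[:,:2];l=cv2.fitLine(w.astype(np.float32),cv2.DIST_HUBER,0,.01,.01).ravel();print(n_,l)
# stub inlet and tube points
m=np.zeros(z.shape,bool);m[238:257,322:340]=1;m&=(z>.1)&(z<.17);Q=P[m];print("tube pts y",Q[:,1].min(),Q[:,1].max(),Q[:,1].mean(),"x",Q[:,0].max())
k=np.zeros(g.shape,np.uint8);k[238:255,320:342]=m[238:255,320:342];print(np.argwhere(k).min(0),np.argwhere(k).max(0))
# side check projections: rim centre
print("side proj rim",(proj(s,[[.57,-.032,.13]])-[190,170])*4)
```

```text
tip [[0.34144422 0.26242973 0.063     ]] handle front [[0.48495613 0.27506843 0.072     ]] rim [[ 0.54568273 -0.02844336  0.13      ]]
689
axis [0.99482477 0.10160574] 5.8316436 ends [0.3438236  0.26069164] [0.58398446 0.2852203 ]
black [0.52864526 0.28032923 0.072     ] [0.48703415 0.26695442 0.072     ] [0.57775739 0.29309638 0.072     ]
lateral offset of black centre -0.0007570245650250496
R [ 0.9997078   0.02417064  0.4578063  -0.08584011]
L [0.9999906  0.00434349 0.4548759  0.0204273 ]
F [ 0.03113049 -0.99951535  0.51587546 -0.03204494]
tube pts y -0.049613075690650855 -0.00998650922533924 -0.030087998466742795 x 0.556044289024381
[240 324] [254 337]
side proj rim [[593.27476445 270.68356447]]
```

Add to h.py:
```python
from scipy.spatial.transform import Rotation as Ro
def delta(pos,pitch=0,yaw=5.8):
    """tool shift/turn to a TCP pos with tool x along the dipstick (tip dir yaw deg, tip down by pitch deg)"""
    from plant import bot, vision
    s=bot.get_state();y,p=np.radians([yaw,pitch])
    h=np.array([-np.cos(y),-np.sin(y),0]);up=np.array([0,0,1.])
    x=np.cos(p)*h-np.sin(p)*up;z=-(np.cos(p)*up+np.sin(p)*h);M=np.c_[x,np.cross(z,x),z]
    R0=Ro.from_rotvec(s["eef_rot"])
    print("row",np.round(np.r_[(R0.inv()*Ro.from_matrix(M)).as_rotvec(),R0.inv().apply(np.array(pos)-s["position"])],4).tolist())
    print("t",s["t"],"pos",np.round(s["position"],4),"q",np.round(s["qpos"],2),"F",np.round(s["wrist_force"],1),"T",np.round(s["torque"],2),"w",round(float(s["width"]),4),"g",round(float(s["grip_force"]),1));return M
```

```bash
python3 -c "
from h import *
delta([.525,.280,.14])"
```

```text
row [-0.0019, -0.0008, -0.567, -0.3434, -0.1381, 0.066]
t 0.1 pos [0.2803 0.5578 0.2058] q [ 1.    0.28 -0.03  1.27  0.    1.47] F [ 0.4  0.3 -1. ] T [-0.01 -0.   -0.01] w 0.0853 g 0.0
```

The rows are not in the units I measure in: shifts go in shares of 0.6 m and turns go in shares of pi rad. I convert before sending: -0.343 m / 0.6 = -0.5717, -0.138 m / 0.6 = -0.23, -0.567 rad / 3.1416 = -0.1805.

Call:
nudge_tcp --pt "0 0 -0.1805 -0.5717 -0.23 0.11 0.085" --pt "0 0 -0.1805 -0.5717 -0.23 0.11 0.085" --pt "0 0 -0.1805 -0.5717 -0.23 0.11 0.085" --pt "0 0 -0.1805 -0.5717 -0.23 0.11 0.085" --pt "0 0 -0.1805 -0.5717 -0.23 0.11 0.085" --pt "0 0 -0.1805 -0.5717 -0.23 0.11 0.085" --pt "0 0 -0.1805 -0.5717 -0.23 0.11 0.085" --pt "0 0 -0.1805 -0.5717 -0.23 0.11 0.085" --pt "0 0 -0.1805 -0.5717 -0.23 0.11 0.085" --pt "0 0 -0.1805 -0.5717 -0.23 0.11 0.085"

```text
t: 0.93
position: [0.528, 0.2763, 0.1391]
eef_rot: [0.15, -3.138, 0.004]
wrist_force: [-0.7, 0.9, -0.1]
width: 0.0849
grip_force: 0.0
```

```bash
python3 -c "
from h import *
delta([.525,.280,.041])"
```

```text
row [-0.0028, -0.0004, -0.0056, 0.0026, 0.0042, 0.0981]
t 0.9333 pos [0.528  0.2763 0.1391] q [ 0.38  0.27 -0.18  1.12 -0.    0.28] F [-0.7  0.9 -0.1] T [ 0.04  0.03 -0.02] w 0.0849 g 0.0
```

To row units: 0.098 m / 0.6 = 0.1633, 0.001 m / 0.6 = 0.0017.

Call:
nudge_tcp --pt "0 0 0 0.0017 0.0017 0.0667 0.085" --pt "0 0 0 0.0017 0.0017 0.125 0.085" --pt "0 0 0 0.0017 0.0017 0.1633 0.085" --pt "0 0 0 0.0017 0.0017 0.1633 0.085" --pt "0 0 0 0.0017 0.0017 0.1633 0.085"

```text
t: 1.35
position: [0.522, 0.2815, 0.0413]
eef_rot: [0.159, -3.133, 0.002]
wrist_force: [0.8, -0.1, 1.0]
width: 0.0849
grip_force: 0.0
```

Run:
```python
from h import *
from plant import bot, vision
delta([.525,.280,.041])
c=vision.camera("top");np.savez("top1.npz",**c)
s=vision.camera("side")
a=cv2.resize(c["pixels"][210:340,160:260,::-1],None,fx=4,fy=4);b=cv2.resize(s["pixels"][150:280,180:280,::-1],None,fx=4,fy=4)
cv2.imwrite("pics/g1.png",np.hstack([a,b]))
```

```text
row [-0.0011, -0.0044, 0.0003, -0.0028, -0.0018, 0.0003]
t 1.35 pos [0.522  0.2815 0.0413] q [ 0.39  0.36 -0.29  0.93  0.    0.28] F [ 0.8 -0.1  1. ] T [-0.03 -0.03  0.01] w 0.0849 g 0.0
```

View pics/g1.png

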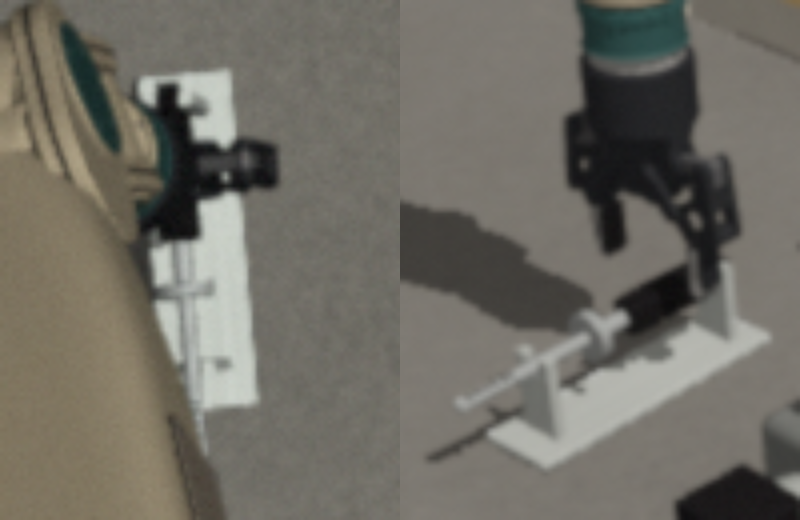

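The fingers straddle the handle at mid-length, with one on each side. Closing now.

To row units: -0.002 m / 0.6 = -0.0033, -0.001 m / 0.6 = -0.0017.

Call:
nudge_tcp --pt "0 0 0 -0.0033 -0.0017 0 0.02" --pt "0 0 0 -0.0033 -0.0017 0 0.01" --pt "0 0 0 -0.0033 -0.0017 0 0.01" --pt "0 0 0 -0.0033 -0.0017 0 0.01" --pt "0 0 0 -0.0033 -0.0017 0 0.01" --pt "0 0 0 -0.0033 -0.0017 0 0.01" --pt "0 0 0 -0.0033 -0.0017 0 0.01" --pt "0 0 0 -0.0033 -0.0017 0 0.01" --squeeze 90

```text
t: 2.12
position: [0.5266, 0.2814, 0.0438]
eef_rot: [-0.159, 3.137, 0.001]
wrist_force: [-1.9, -0.4, 6.1]
width: 0.0177
grip_force: 88.1
```

```bash
python3 -c "
from h import *
delta([.525,.280,.041])"
```

```text
row [0.0003, 0.0009, 0.0001, 0.0017, -0.0012, 0.0028]
t 2.1167 pos [0.5266 0.2814 0.0438] q [ 0.38  0.36 -0.28  0.93  0.    0.28] F [-1.9 -0.4  6.1] T [-0.1   0.27  0.01] w 0.0177 g 88.1
```

To row units: -0.22 m / 0.6 = -0.3667, -0.2 m / 0.6 = -0.3333.

Call:
nudge_tcp --pt "0 0 0 0 0 -0.0333 0.01" --pt "0 0 0 0 0 -0.0833 0.01" --pt "0 0 0 0 0 -0.15 0.01" --pt "0 0 0 0 0 -0.2167 0.01" --pt "0 0 0 0 0 -0.2833 0.01" --pt "0 0 0 0 0 -0.3333 0.01" --pt "0 0 0 0 0 -0.3667 0.01" --pt "0 0 0 0 0 -0.3667 0.01" --pt "0 0 0 0 0 -0.3667 0.01"

```text
t: 2.87
position: [0.5268, 0.2814, 0.2635]
eef_rot: [-0.159, 3.135, 0.001]
wrist_force: [0.9, -0.1, -2.1]
width: 0.0179
grip_force: 88.3
```

Run:
```python
from h import *
from plant import bot, vision
delta([.525,.280,.261])
c=vision.camera("top");np.savez("top2.npz",**c)
s=vision.camera("side");np.savez("side2.npz",**s)
a=cv2.resize(c["pixels"][200:350,140:240,::-1],None,fx=4,fy=4);b=cv2.resize(s["pixels"][80:230,160:260,::-1],None,fx=4,fy=4)
cv2.imwrite("pics/g2.png",np.hstack([a,b]))
```

```text
row [0.0007, 0.0022, -0.0, 0.002, -0.0013, 0.0025]
t 2.8667 pos [0.5268 0.2814 0.2635] q [ 0.38  0.2  -0.    1.36  0.    0.28] F [ 0.9 -0.1 -2.1] T [-0.01 -0.03 -0.05] w 0.0179 g 88.3
```

View pics/g2.png

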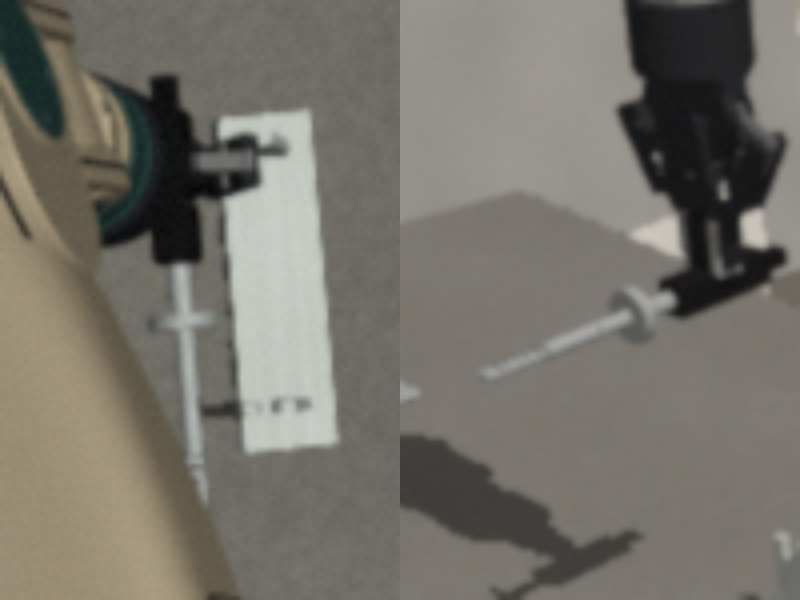

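It is held and roughly level. The tip is at (205,500) in the top half and (485,376) in the side half, the collar at (183,320) and (633,313). Triangulating the in-hand pose.

Add to h.py:
```python
def tri(c,s,a,b):
    Pm=lambda k:np.diag([f(k),f(k),1])@np.c_[k["R"],k["t"]]
    n=lambda k,q:np.array(q,float)-[k["cx"],k["cy"]]
    X=cv2.triangulatePoints(Pm(c),Pm(s),n(c,a).reshape(2,1),n(s,b).reshape(2,1)).ravel();X=X[:3]/X[3]
    print(X.round(4),(proj(c,X)-a).round(1),(proj(s,X)-b).round(1));return X
```

Run:
```python
from h import *
from plant import bot, vision
c=load("top2");s=load("side2")
t=tri(c,s,(140+205/4-.4,200+499/4-.4),(160+85/4-.4,80+376/4-.4))
k=tri(c,s,(140+183/4-.4,200+320/4-.4),(160+233/4-.4,80+313/4-.4))
st=bot.get_state();R=Ro.from_rotvec(st["eef_rot"])
for X in(t,k): print("in tool",R.inv().apply(X-st["position"]).round(4))
d=t-k;print(np.linalg.norm(d),"pitch down",np.degrees(np.arcsin(-d[2]/np.linalg.norm(d))),"yaw",np.degrees(np.arctan2(-d[1],-d[0])))
```

```text
[0.3585 0.2666 0.271 ] [[-2.1  3.3]] [[4.3 0. ]]
[0.4574 0.2744 0.2791] [[ 0. -0.]] [[-0.1 -0. ]]
in tool [ 0.1671  0.0029 -0.01  ]
in tool [ 0.0679  0.0005 -0.0184]
0.09952860193644807 pitch down 4.661828208482037 yaw 4.459067029415845
```

Run:
```python
from h import *
from plant import bot, vision
s=load("side2");st=bot.get_state();R=Ro.from_rotvec(st["eef_rot"])
o=-s["R"].T@s["t"];oT=R.inv().apply(o-st["position"])
for n,u,v in(("tip",485,376),("collar",633,313),("rod start blade",550,347),("handle front",672,301),("handle back",765,260),("stub end",787,255)):
    d=np.array([(160+(u-400)/4-.4-s["cx"])/f(s),(80+v/4-.4-s["cy"])/f(s),1])@s["R"];dT=R.inv().apply(d)
    print(n,(oT-dT*oT[1]/dT[1]).round(4))
```

```text
tip [ 0.1807 -0.     -0.0156]
collar [ 0.0681  0.     -0.0186]
rod start blade [ 0.1328  0.     -0.0177]
handle front [ 0.0365  0.     -0.0165]
handle back [-0.0444  0.     -0.0195]
stub end [-0.0642  0.     -0.0171]
```

Add to h.py:
```python
RIM=np.array([.545,-.0295,.130]);YAW=1.5;G=np.array([.071,0,-.0185])
def tube(out,rim=RIM,yaw=YAW,pitch=40,g=G):
    """collar face 'out' m out of the rim along the tube axis"""
    y,p=np.radians([yaw,pitch]);u=np.array([np.cos(p)*np.cos(y),np.cos(p)*np.sin(y),np.sin(p)])
    x=-u;z=np.array([np.sin(p)*np.cos(y),np.sin(p)*np.sin(y),-np.cos(p)]);M=np.c_[x,np.cross(z,x),z]
    T=rim+u*out-M@g;print("TCP target",T.round(4));delta(T,pitch,yaw)
```

```bash
python3 -c "
from h import *
tube(.16)"
```

```text
TCP target [ 0.7338 -0.0246  0.2643]
row [0.025, -0.7014, 0.0723, -0.1769, -0.3247, -0.0042]
t 2.9667 pos [0.525  0.2807 0.2604] q [ 0.38  0.2  -0.01  1.36 -0.    0.28] F [-0.6  0.5 -1.6] T [-0.01 -0.    0.03] w 0.0182 g 88.3
```

To row units: -0.325 m / 0.6 = -0.5417, -0.31 m / 0.6 = -0.5167, -0.701 rad / 3.1416 = -0.2231.

Call:
nudge_tcp --pt "0.0013 -0.0318 0.0032 -0.0333 -0.06 -0.0333 0.01" --pt "0.0025 -0.0637 0.0064 -0.0633 -0.1167 -0.05 0.01" --pt "0.0035 -0.0955 0.0095 -0.095 -0.1733 -0.05 0.01" --pt "0.0048 -0.1273 0.0127 -0.1267 -0.2333 -0.05 0.01" --pt "0.0057 -0.1592 0.0159 -0.1583 -0.2917 -0.05 0.01" --pt "0.007 -0.191 0.0191 -0.1917 -0.35 -0.05 0.01" --pt "0.008 -0.2231 0.0229 -0.225 -0.4083 -0.0333 0.01" --pt "0.008 -0.2231 0.0229 -0.2583 -0.4667 -0.0167 0.01" --pt "0.008 -0.2231 0.0229 -0.2833 -0.5167 -0.0067 0.01" --pt "0.008 -0.2231 0.0229 -0.295 -0.5417 -0.0067 0.01"

```text
t: 3.8
position: [0.732, -0.0273, 0.2584]
eef_rot: [-0.027, 2.451, 0.013]
wrist_force: [0.3, -0.4, -0.9]
width: 0.0176
grip_force: 88.5
```

Call:
nudge_tcp --pt "0 0 0 0 0 0 0.01" --pt "0 0 0 0 0 0 0.01" --quiet true

```text
ok
```

Run:
```python
from h import *
from plant import bot, vision
tube(.14)
c=vision.camera("top");np.savez("top3.npz",**c)
s=vision.camera("side");np.savez("side3.npz",**s)
a=cv2.resize(c["pixels"][150:300,280:380,::-1],None,fx=4,fy=4);b=cv2.resize(s["pixels"][140:290,280:380,::-1],None,fx=4,fy=4)
cv2.imwrite("pics/i1.png",np.hstack([a,b]))
```

```text
TCP target [ 0.7185 -0.025   0.2515]
row [0.0015, -0.0004, -0.0022, 0.0207, 0.0002, -0.0003]
t 3.9667 pos [ 0.7345 -0.0248  0.2645] q [-0.18  0.02 -0.41  0.45  0.13 -0.16] F [ 0.3 -0.1 -0.7] T [-0.02  0.79  0.04] w 0.0178 g 88.6
```

View pics/i1.png

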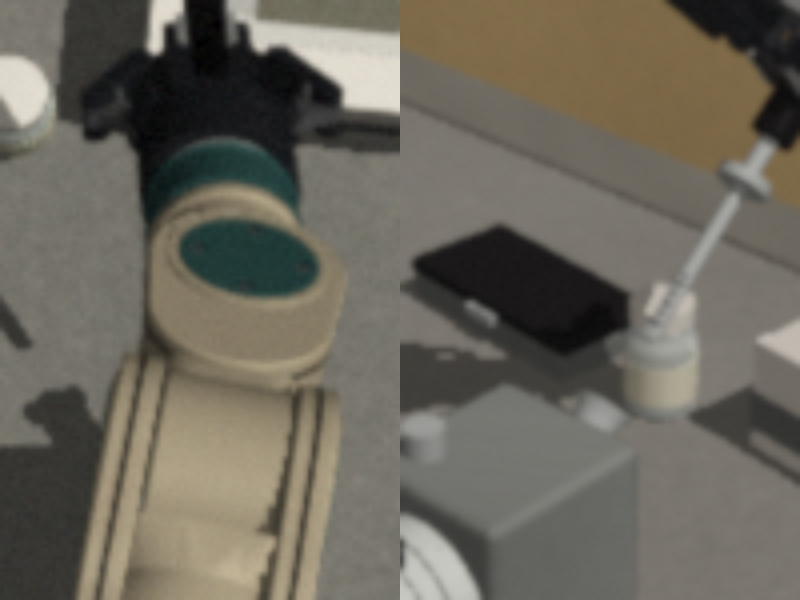

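The top view is blocked by the arm. In the side view the blade runs from the collar at (745,182) to the tip at (652,330) and points at the tube mouth near (603,403). Moving close and checking again.

To row units: 0.044 m / 0.6 = 0.0733, 0.04 m / 0.6 = 0.0667.

Call:
nudge_tcp --pt "0 0 0 0.025 0 0 0.01" --pt "0 0 0 0.05 0 0 0.01" --pt "0 0 0 0.0667 0 0 0.01" --pt "0 0 0 0.0733 0 0 0.01" --pt "0 0 0 0.0733 0 0 0.01" --pt "0 0 0 0.0733 0 0 0.01"

```text
t: 4.57
position: [0.7018, -0.0245, 0.2392]
eef_rot: [-0.033, 2.439, 0.014]
wrist_force: [1.2, 0.0, -1.3]
width: 0.0179
grip_force: 88.6
```

Run:
```python
from h import *
from plant import bot, vision
tube(.1)
s=vision.camera("side");np.savez("side4.npz",**s)
st=bot.get_state();R=Ro.from_rotvec(st["eef_rot"]);o=st["position"]
D=lambda x:o+R.apply([x-.003,0,-.0185])
cr=lambda X:((proj(s,X)-[310,170]+.45)*8).round().tolist()
print("pred tip",cr(D(.184)),"collar mid",cr(D(.070)),"rim",cr(RIM))
b=cv2.resize(s["pixels"][170:245,310:400,::-1],None,fx=8,fy=8,interpolation=2)
cv2.imwrite("pics/i2.png",b)
```

```text
TCP target [ 0.6878 -0.0258  0.2257]
row [0.0016, 0.0045, 0.0003, 0.0194, -0.0009, 0.0012]
t 4.5667 pos [ 0.7018 -0.0245  0.2392] q [-0.19 -0.02 -0.51  0.39  0.14 -0.17] F [ 1.2  0.  -1.3] T [-0.08  0.73 -0.  ] w 0.0179 g 88.6
pred tip [[182.0, 544.0]] collar mid [[379.0, 224.0]] rim [[166.0, 573.0]]
```

View pics/i2.png

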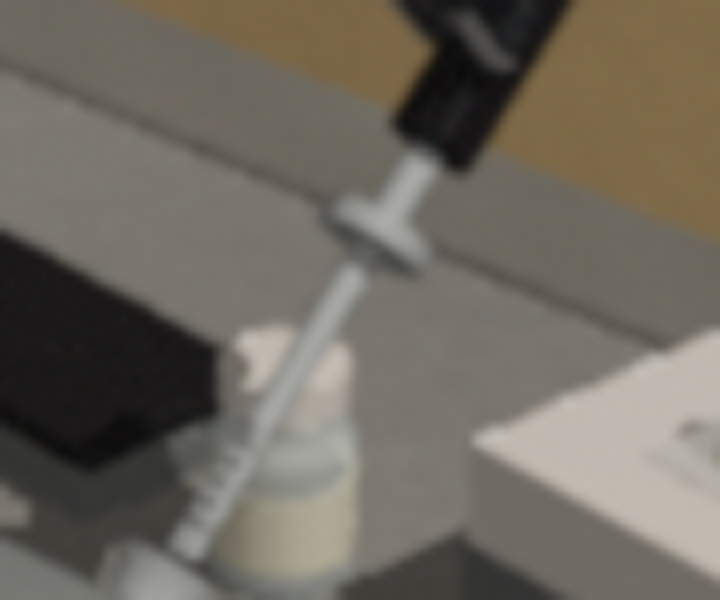

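The blade tip is at (187,550), just above the rim centred near (165,570). That matches the prediction of (182,544), so I insert in gentle steps.

To row units: 0.03 m / 0.6 = 0.05, 0.02 m / 0.6 = 0.0333.

Call:
nudge_tcp --pt "0 0 0 0.0167 -0.0017 0 0.01" --pt "0 0 0 0.0333 -0.0017 0 0.01" --pt "0 0 0 0.05 -0.0017 0 0.01" --pt "0 0 0 0.05 -0.0017 0 0.01" --pt "0 0 0 0.05 -0.0017 0 0.01"

```text
t: 5.03
position: [0.6771, -0.0267, 0.2173]
eef_rot: [-0.031, 2.443, 0.014]
wrist_force: [-0.0, -0.6, -0.2]
width: 0.018
grip_force: 88.6
```

```bash
python3 -c "
from h import *
tube(.06)"
```

```text
TCP target [ 0.6572 -0.0266  0.2   ]
row [0.0014, 0.0007, -0.0012, 0.0263, 0.0006, 0.0004]
t 5.0333 pos [ 0.6771 -0.0267  0.2173] q [-0.2  -0.04 -0.58  0.35  0.15 -0.18] F [-0.  -0.6 -0.2] T [-0.03  0.82  0.02] w 0.018 g 88.6
```

No contact force yet, with the tip about 24 mm in. Continuing.

To row units: 0.05 m / 0.6 = 0.0833, 0.04 m / 0.6 = 0.0667.

Call:
nudge_tcp --pt "0 0 0 0.02 0 0 0.01" --pt "0 0 0 0.0433 0 0 0.01" --pt "0 0 0 0.0667 0 0 0.01" --pt "0 0 0 0.0833 0 0 0.01" --pt "0 0 0 0.0833 0 0 0.01" --pt "0 0 0 0.0833 0 0 0.01"

```text
t: 5.53
position: [0.6404, -0.0278, 0.1867]
eef_rot: [-0.032, 2.44, 0.013]
wrist_force: [0.2, -0.2, -2.0]
width: 0.018
grip_force: 88.6
```

```bash
python3 -c "
from h import *
tube(.0)"
```

```text
TCP target [ 0.6113 -0.0278  0.1615]
row [0.0011, 0.0033, -0.0007, 0.0385, 0.0008, 0.0005]
t 5.5333 pos [ 0.6404 -0.0278  0.1867] q [-0.22 -0.08 -0.69  0.27  0.16 -0.19] F [ 0.2 -0.2 -2. ] T [-0.05  0.74 -0.02] w 0.018 g 88.6
```

To row units: 0.033 m / 0.6 = 0.055, 0.028 m / 0.6 = 0.0467.

Call:
nudge_tcp --pt "0 0 0 0.0167 0 0 0.01" --pt "0 0 0 0.0333 0 0 0.01" --pt "0 0 0 0.0467 0 0 0.01" --pt "0 0 0 0.055 0 0 0.01" --pt "0 0 0 0.055 0 0 0.01" --pt "0 0 0 0.055 0 0 0.01"

```text
t: 6.03
position: [0.6148, -0.0284, 0.1652]
eef_rot: [-0.031, 2.441, 0.013]
wrist_force: [0.2, 0.5, -1.2]
width: 0.018
grip_force: 88.6
```

```bash
python3 -c "
from h import *
tube(.0)"
```

```text
TCP target [ 0.6113 -0.0278  0.1615]
row [0.001, 0.0025, -0.0008, 0.005, 0.0007, 0.0006]
t 6.0333 pos [ 0.6148 -0.0284  0.1652] q [-0.24 -0.1  -0.76  0.23  0.17 -0.2 ] F [ 0.2  0.5 -1.2] T [-0.01  0.78 -0.03] w 0.018 g 88.6
```

To row units: 0.006 m / 0.6 = 0.01, 0.005 m / 0.6 = 0.0083.

Call:
nudge_tcp --pt "0 0 0 0.005 0 0 0.01" --pt "0 0 0 0.0083 0 0 0.01" --pt "0 0 0 0.01 0 0 0.01" --pt "0 0 0 0.01 0 0 0.01"

```text
t: 6.37
position: [0.614, -0.0287, 0.1654]
eef_rot: [-0.033, 2.432, 0.013]
wrist_force: [4.7, 0.9, 2.7]
width: 0.018
grip_force: 88.5
```

```bash
python3 -c "
from h import *
tube(.0)"
```

```text
TCP target [ 0.6113 -0.0278  0.1615]
row [0.0013, 0.011, 0.0008, 0.0046, 0.001, 0.0012]
t 6.3667 pos [ 0.614  -0.0287  0.1654] q [-0.24 -0.1  -0.77  0.21  0.17 -0.21] F [4.7 0.9 2.7] T [ 0.25 -0.54  0.03] w 0.018 g 88.5
```

To row units: 0.005 m / 0.6 = 0.0083, 0.003 m / 0.6 = 0.005.

Call:
nudge_tcp --pt "0 0 0 0.005 0 0 0.01" --pt "0 0 0 0.0083 0 0 0.01" --pt "0 0 0 0.0083 0 0 0.01"

```text
t: 6.62
position: [0.6137, -0.0289, 0.1661]
eef_rot: [-0.035, 2.424, 0.013]
wrist_force: [9.3, 2.6, 4.1]
width: 0.0182
grip_force: 88.3
```

Run:
```python
from h import *
from plant import bot, vision
tube(.0)
s=vision.camera("side");np.savez("side5.npz",**s)
st=bot.get_state();R=Ro.from_rotvec(st["eef_rot"]);o=st["position"]
D=lambda x:o+R.apply([x-.003,0,-.0185])
cr=lambda X:((proj(s,X)-[290,180]+.45)*8).round().tolist()
print("collar mid",cr(D(.070)),"rim",cr(RIM))
cv2.imwrite("pics/i3.png",cv2.resize(s["pixels"][180:255,290:380,::-1],None,fx=8,fy=8,interpolation=2))
```

```text
TCP target [ 0.6113 -0.0278  0.1615]
row [0.0016, 0.0193, 0.0022, 0.0049, 0.0012, 0.0019]
t 6.6167 pos [ 0.6137 -0.0289  0.1661] q [-0.24 -0.1  -0.77  0.2   0.18 -0.21] F [9.3 2.6 4.1] T [ 0.44 -1.62  0.06] w 0.0182 g 88.3
collar mid [[343.0, 470.0]] rim [[326.0, 493.0]]
```

View pics/i3.png

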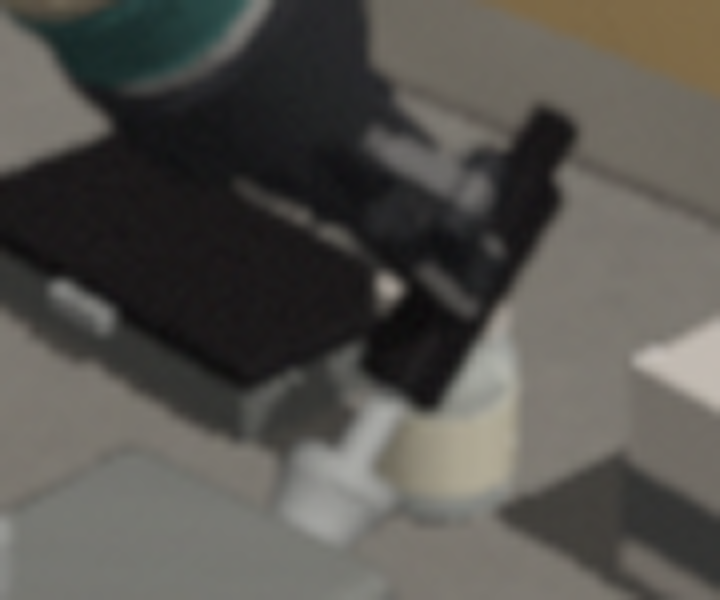

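The collar sits on the rim at (340,480) and the push force is rising, so it is seated. Holding there.

Call:
nudge_tcp --pt "0 0 0 0 0 0 0.01" --pt "0 0 0 0 0 0 0.01" --pt "0 0 0 0 0 0 0.01" --pt "0 0 0 0 0 0 0.01" --pt "0 0 0 0 0 0 0.01" --pt "0 0 0 0 0 0 0.01" --pt "0 0 0 0 0 0 0.01"

```text
t: 7.25
position: [0.6137, -0.0289, 0.1661]
eef_rot: [-0.035, 2.424, 0.013]
wrist_force: [9.3, 1.5, 4.6]
width: 0.018
grip_force: 88.3
```

```bash
python3 -c "
from h import *
tube(.0)"
```

```text
TCP target [ 0.6113 -0.0278  0.1615]
row [0.0015, 0.0189, 0.0022, 0.0049, 0.0012, 0.0019]
t 7.25 pos [ 0.6137 -0.0289  0.1661] q [-0.24 -0.1  -0.77  0.2   0.18 -0.21] F [9.3 1.5 4.6] T [ 0.45 -1.47  0.15] w 0.018 g 88.3
```

To row units: 0.008 m / 0.6 = 0.0133, 0.006 m / 0.6 = 0.01, 0.02 rad / 3.1416 = 0.0064.

Call:
nudge_tcp --pt "0 0.0032 0 0.005 0.0017 0.0017 0.01" --pt "0 0.0064 0 0.01 0.0017 0.0033 0.01" --pt "0 0.0064 0 0.0133 0.0017 0.0033 0.01" --pt "0 0.0064 0 0.0133 0.0017 0.0033 0.01" --pt "0 0.0064 0 0.0133 0.0017 0.0033 0.01" --pt "0 0.0064 0 0.0133 0.0017 0.0033 0.01" --pt "0 0.0064 0 0.0133 0.0017 0.0033 0.01" --pt "0 0.0064 0 0.0133 0.0017 0.0033 0.01"

```text
t: 7.92
position: [0.6141, -0.0288, 0.1651]
eef_rot: [-0.037, 2.433, 0.011]
wrist_force: [14.2, 2.5, 8.7]
width: 0.0178
grip_force: 88.5
```

```bash
python3 -c "
from h import *
tube(.0)
c=load('side5');P=cloud(c)
import numpy as np
# rim/collar height profile from depth along tube
for v in range(234,248,2): print(v,P[v,322:344:3].round(3)[:,[0,2]].tolist())
"
```

```text
TCP target [ 0.6113 -0.0278  0.1615]
row [0.0005, 0.0106, 0.0042, 0.0045, 0.0011, 0.001]
t 7.9167 pos [ 0.6141 -0.0288  0.1651] q [-0.24 -0.1  -0.77  0.21  0.17 -0.21] F [14.2  2.5  8.7] T [ 0.51 -2.93  0.17] w 0.0178 g 88.5
234 [[0.702, 0.003], [0.714, -0.002], [0.72, -0.001], [0.723, 0.001], [0.558, 0.144], [0.562, 0.145], [0.698, 0.037], [0.7, 0.04]]
236 [[0.698, -0.0], [0.702, 0.002], [0.537, 0.148], [0.715, 0.001], [0.556, 0.14], [0.563, 0.139], [0.696, 0.032], [0.702, 0.032]]
238 [[0.693, -0.002], [0.532, 0.143], [0.536, 0.144], [0.539, 0.145], [0.553, 0.138], [0.701, 0.017], [0.699, 0.023], [0.705, 0.023]]
240 [[0.681, 0.001], [0.532, 0.137], [0.532, 0.142], [0.537, 0.141], [0.545, 0.138], [0.698, 0.013], [0.701, 0.015], [0.705, 0.017]]
242 [[0.678, -0.003], [0.532, 0.132], [0.533, 0.135], [0.536, 0.136], [0.542, 0.136], [0.549, 0.134], [0.699, 0.01], [0.703, 0.012]]
244 [[0.515, 0.137], [0.525, 0.133], [0.531, 0.131], [0.535, 0.132], [0.54, 0.132], [-0.178, 0.759], [0.703, 0.0], [0.705, 0.004]]
246 [[0.507, 0.138], [0.513, 0.138], [0.53, 0.126], [0.533, 0.128], [0.543, 0.124], [0.692, -0.002], [0.699, -0.003], [0.702, -0.001]]
```

It is a hard stop: at 17 N there is no further advance, so it is fully seated. Drawing it out along the axis.

To row units: -0.165 m / 0.6 = -0.275, -0.125 m / 0.6 = -0.2083.

Call:
nudge_tcp --pt "0 0 0 -0.0167 0 -0.0017 0.01" --pt "0 0 0 -0.0417 0 -0.0017 0.01" --pt "0 0 0 -0.075 0 -0.0017 0.01" --pt "0 0 0 -0.1083 0 -0.0017 0.01" --pt "0 0 0 -0.1417 0 -0.0017 0.01" --pt "0 0 0 -0.175 0 -0.0017 0.01" --pt "0 0 0 -0.2083 0 -0.0017 0.01" --pt "0 0 0 -0.2417 0 -0.0017 0.01" --pt "0 0 0 -0.275 0 -0.0017 0.01" --pt "0 0 0 -0.275 0 -0.0017 0.01"

```text
t: 8.75
position: [0.7333, -0.0249, 0.2604]
eef_rot: [-0.033, 2.454, 0.011]
wrist_force: [2.1, -0.4, 0.5]
width: 0.0179
grip_force: 88.6
```

Call:
nudge_tcp --pt "0 0 0 0 0 0 0.01" --pt "0 0 0 0 0 0 0.01" --quiet true

```text
ok
```

```bash
python3 -c "
from h import *
tube(.16)
m=np.array([.4077,-.309,0]);y=np.radians(5.8)
h=np.array([-np.cos(y),-np.sin(y),0])
delta(m-h*.181+[0,0,.085-.0185],0,5.8)"
```

```text
TCP target [ 0.7338 -0.0246  0.2643]
row [0.0016, -0.0216, -0.001, -0.0117, -0.0005, -0.0043]
t 8.9167 pos [ 0.7273 -0.0242  0.2537] q [-0.18  0.03 -0.42  0.46  0.13 -0.16] F [-0.2 -0.5 -2.1] T [-0.03  0.82 -0.02] w 0.0181 g 88.6
row [-0.0235, 0.6762, -0.0726, 0.2311, -0.2631, 0.0538]
t 8.9167 pos [ 0.7273 -0.0242  0.2537] q [-0.18  0.03 -0.42  0.46  0.13 -0.16] F [-0.2 -0.5 -2.1] T [-0.03  0.82 -0.02] w 0.0181 g 88.6
```

```bash
python3 -c "
from h import *
delta([.7273,-.0242,.32],40,1.5);delta([.588,-.291,.28],0,5.8)"
```

```text
row [0.0016, -0.0216, -0.001, -0.0415, 0.0001, -0.0517]
t 8.9167 pos [ 0.7273 -0.0242  0.2537] q [-0.18  0.03 -0.42  0.46  0.13 -0.16] F [-0.2 -0.5 -2.1] T [-0.03  0.82 -0.02] w 0.0181 g 88.6
row [-0.0235, 0.6762, -0.0726, 0.0973, -0.263, -0.1125]
t 8.9167 pos [ 0.7273 -0.0242  0.2537] q [-0.18  0.03 -0.42  0.46  0.13 -0.16] F [-0.2 -0.5 -2.1] T [-0.03  0.82 -0.02] w 0.0181 g 88.6
```

The rows are not in the units I measure in: shifts go in shares of 0.6 m and turns go in shares of pi rad. I convert before sending: -0.263 m / 0.6 = -0.4383, -0.24 m / 0.6 = -0.4, 0.676 rad / 3.1416 = 0.2152.

Call:
nudge_tcp --pt "0 0.0159 0 -0.0333 0 -0.0417 0.01" --pt "0 0.0477 0 -0.0683 0 -0.0867 0.01" --pt "0 0.0828 -0.0064 -0.05 -0.055 -0.1 0.01" --pt "-0.0032 0.1178 -0.0095 -0.0167 -0.11 -0.1167 0.01" --pt "-0.0032 0.1528 -0.0159 0.0167 -0.1667 -0.1333 0.01" --pt "-0.0064 0.1878 -0.0191 0.05 -0.225 -0.15 0.01" --pt "-0.0073 0.2152 -0.0232 0.0833 -0.2833 -0.1667 0.01" --pt "-0.0073 0.2152 -0.0232 0.1167 -0.3417 -0.1833 0.01" --pt "-0.0073 0.2152 -0.0232 0.15 -0.4 -0.1867 0.01" --pt "-0.0073 0.2152 -0.0232 0.1617 -0.4383 -0.1867 0.01"

```text
t: 9.75
position: [0.5867, -0.2934, 0.2786]
eef_rot: [0.155, -3.137, -0.001]
wrist_force: [0.7, 0.7, -2.5]
width: 0.0181
grip_force: 88.6
```

Call:
nudge_tcp --pt "0 0 0 0 0 0 0.01" --pt "0 0 0 0 0 0 0.01" --quiet true

```text
ok
```

Run:
```python
from h import *
from plant import bot, vision
delta([.588,-.291,.0665],0,5.8)
for n in("top","side"):
    c=vision.camera(n);np.savez(n+"6.npz",**c)
    st=bot.get_state();R=Ro.from_rotvec(st["eef_rot"])
    X=st["position"]+R.apply([[.181,0,-.0185],[.067,0,-.0185]])
    print(n,proj(c,X).round().tolist())
    if n=="top":o=proj(c,X[1]).astype(int)[0]
    q=proj(c,X[1]).astype(int)[0];im=c["pixels"][max(0,q[1]-60):q[1]+90,max(q[0]-50,0):q[0]+50,::-1];print(max(0,q[0]-50),max(0,q[1]-60))
    cv2.imwrite(f"/tmp/{n}.png",cv2.resize(im,(400,600)))
cv2.imwrite("pics/p1.png",np.hstack([cv2.imread("/tmp/top.png"),cv2.imread("/tmp/side.png")]))
```

```text
row [0.0015, 0.0017, -0.0026, 0.0007, 0.0005, 0.2131]
t 9.9167 pos [ 0.5884 -0.2918  0.2796] q [-0.56  0.31  0.17  1.43  0.   -0.66] F [ 0.   0.5 -0.5] T [ 0.01 -0.08  0.01] w 0.018 g 88.7
top [[470.0, 305.0], [464.0, 249.0]]
413 189
side [[393.0, 248.0], [426.0, 222.0]]
376 161
```

View pics/p1.png

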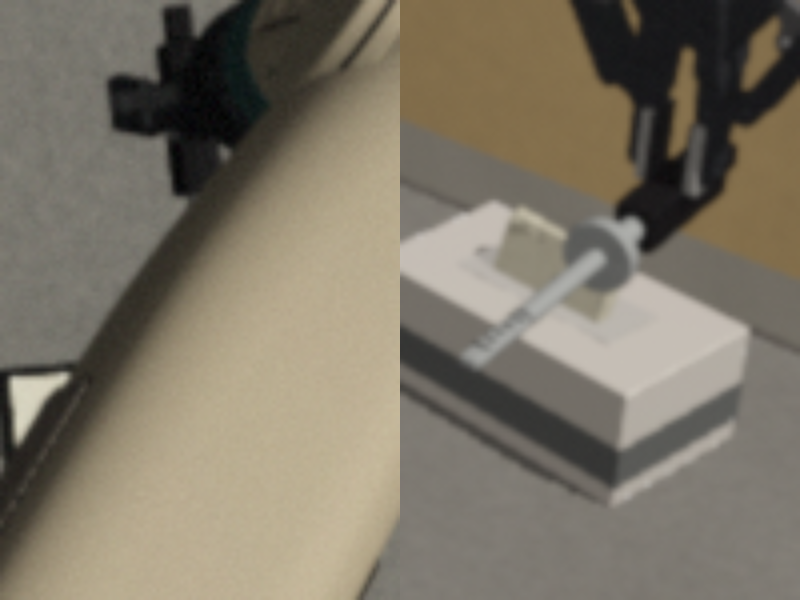

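The dipstick is level with marks up, its tip at (473,360) in the side half, within about 3 px of the prediction. Lowering over the tile.

To row units: 0.21 m / 0.6 = 0.35, 0.205 m / 0.6 = 0.3417.

Call:
nudge_tcp --pt "0 0 0 0 0 0.05 0.01" --pt "0 0 0 0 0 0.1083 0.01" --pt "0 0 0 0 0 0.1667 0.01" --pt "0 0 0 0 0 0.225 0.01" --pt "0 0 0 0 0 0.275 0.01" --pt "0 0 0 0 0 0.3167 0.01" --pt "0 0 0 0 0 0.3417 0.01" --pt "0 0 0 0 0 0.35 0.01" --pt "0 0 0 0 0 0.35 0.01" --pt "0 0 0 0 0 0.35 0.01"

```text
t: 10.85
position: [0.5926, -0.2909, 0.0731]
eef_rot: [-0.161, 3.131, -0.003]
wrist_force: [-0.4, -0.1, -0.6]
width: 0.0178
grip_force: 88.7
```

Call:
nudge_tcp --pt "0 0 0 0 0 0 0.01" --pt "0 0 0 0 0 0 0.01" --pt "0 0 0 0 0 0 0.01" --pt "0 0 0 0 0 0 0.01" --quiet true

```text
ok
```

Run:
```python
from h import *
from plant import bot, vision
delta([.588,-.291,.0665],0,5.8)
c=vision.camera("side");st=bot.get_state();R=Ro.from_rotvec(st["eef_rot"])
X=st["position"]+R.apply([.181,0,-.0185]);print("tip",X,proj(c,X),proj(c,[.4077,-.309,.008]),np.abs(st["joint_vel"]).max())
cv2.imwrite("pics/p2.png",cv2.resize(c["pixels"][200:420,300:520,::-1],None,fx=2.7,fy=2.7))
```

```text
row [-0.0028, 0.0065, 0.0003, 0.0043, 0.0014, 0.0067]
t 11.1833 pos [ 0.5924 -0.2919  0.0732] q [-0.56  0.42 -0.11  1.03  0.   -0.66] F [-0.1 -0.7 -2. ] T [ 0.01 -0.05  0.02] w 0.0181 g 88.7
tip [ 0.41198153 -0.31013084  0.0902691 ] [[386.73234662 339.30064419]] [[382.32536147 370.61268193]] 0.005651150974218423
```

View pics/p2.png

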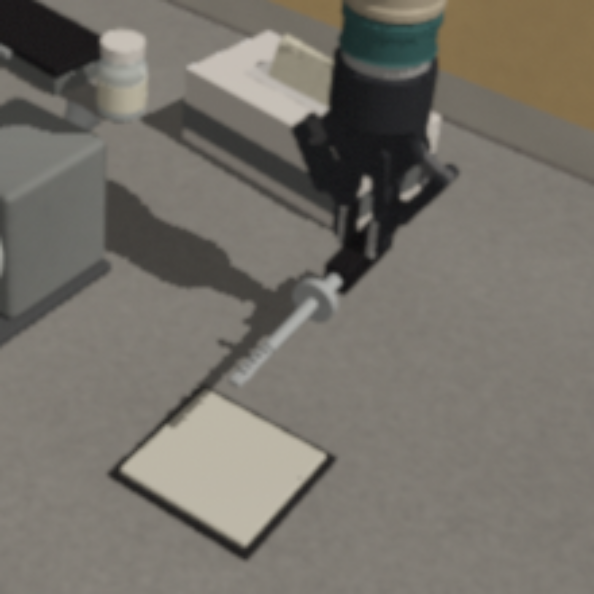

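The tip is at (236,382), about 2 px from the prediction. That puts it 5 mm sideways of the tile's middle and 0.09 m up, level, marks up and still. The jar and boxes look untouched.

To row units: 0.004 m / 0.6 = 0.0067.

Call:
nudge_tcp --pt "0 0 0 0.0067 0 0 0.01" --pt "0 0 0 0.0067 0 0 0.01" --pt "0 0 0 0.0067 0 0 0.01" --pt "0 0 0 0.0067 0 0 0.01" --pt "0 0 0 0.0067 0 0 0.01" --pt "0 0 0 0.0067 0 0 0.01"

```text
t: 11.73
position: [0.5878, -0.2919, 0.072]
eef_rot: [-0.159, 3.132, -0.002]
wrist_force: [-0.9, 0.4, -1.1]
width: 0.0176
grip_force: 88.7
```

```bash
python3 -c "
from plant import bot, vision
print(bot.hand_in())"
```

```text
the job is handed in; nothing more can be done
None
```

I seated the dipstick in the guide tube, held it there for over half a second, and drew it out. I handed in at 11.7 s with it held level, marks up, its tip about 9 cm above the work surface near the tile's middle; no verdict was printed.

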